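# Slide open the desiccator and put the test cassettes away

### The job

Put the two blue test cassettes away in the amber glass desiccator. Open it the proper way: without touching the knob or dragging the base along, push the lid about 3 cm sideways across its flange to break the seal, and only then lift it off by the knob, keep it level, and set it down gently, rim down, in the middle of the black mat. Lay the cassettes flat with their windows up on the white plate inside, side by side, parallel and level with each other with both sample wells at the same end; leave the lid off and do not disturb the four bottles and jars round the desiccator.

Things in the scene. Friction and masses are not known exactly. Their poses are not given: they have to be found in the camera images.
- base: Amber glass desiccator base, loose, 1.5 kg, round about z; origin at the centre of its underside. Foot 58 mm radius. Flange on top: 80 mm outer, 63 mm inner radius, 12 mm thick, flat top 95 mm above the origin. Wall below it: 68 mm outer, 63 mm inner radius. White flat plate inside, 63 mm radius, top 60 mm above the origin (35 mm below the flange top).
- lid: Domed amber glass lid, 0.6 kg, round about z; origin at the centre of its flat underside. Starts centred on the base flange, just lying there (no lip): slides on it any way at 2 to 5 N, stays flat up to 45 mm off-centre. Flange 80 mm radius, 0 to 12 mm above the origin; dome 68 mm radius at 12 mm, 48 mm at 42 mm, 20 mm at 50 mm above it.
- lid_knob: Black round knob fixed on the middle of the lid. Its origin is that of the lid (centre of the lid's underside). Neck 11 mm in radius from 50 to 56 mm above the origin, head 16 mm in radius from 62 to 80 mm: grip the head 32 mm across.
- mat: Square black rubber mat 230 x 230 x 4 mm fixed to the bench, sides along world x and y; origin at the centre of its underside (bench height), top 4 mm above.
- cassette1: Blue rapid-test cassette lying on the bench, window up, 70 x 20 x 7 mm (x, y, z), 12 g; origin at the centre of its underside, x along its length towards the round white sample well, z up. The white rectangular window lies near its middle.
- cassette2: Second, identical blue test cassette: 70 x 20 x 7 mm, origin at the centre of its underside, x towards its sample well, z up.
- cassette1_well (a point): Centre of the round sample well of cassette1, on its top face, 24 mm from the middle along +x.
- cassette2_well (a point): Centre of the round sample well of cassette2, on its top face, 24 mm from the middle along +x.
- reagent_bottle: Bystander beside the desiccator: upright amber bottle with orange label and red cap, 33 mm in radius, 150 mm tall; origin at the centre of its underside.
- saline_bottle: Bystander beside the desiccator: upright white bottle with red cap, 31 mm in radius, 160 mm tall; origin at the centre of its underside.
- specimen_jar: Bystander beside the desiccator: white jar with red cap, 22 mm in radius, 62 mm tall; origin at the centre of its underside.
- stain_jar: Bystander beside the desiccator: amber jar with orange label and black cap, 22 mm in radius, 58 mm tall; origin at the centre of its underside.
There are look-alikes about, which are no part of the job. Leave any turquoise look-alike of the lid alone.

How it is judged:
By the outcome, as a careful person would: the job done as asked, in the order asked, and still so for the second after the job is handed in, with the robot touching nothing.
It also fails if it takes over 72 s, if anything falls off the work surface, if the arm or the gripper's body presses on something with over 40 N, if the wrist force passes 120 N, or if a joint passes its speed limit or range.

### The arm

A 6-joint arm with a two-finger parallel gripper is mounted at the origin on the work surface. World frame = base frame: x ahead of the robot, y to its left, z up, the work surface at z = 0. Lengths are in mm, angles in rad, forces in N, time in s.
With the tool pointing down it reaches from about 300 to 850 mm from the base axis. Payload 5.4 kg.
Tool frame: the origin (TCP) lies on the centre line of the jaws, within the pads' length; the fingertips stand 19 mm ahead of it and the grasp point (between the pads) is the TCP; z points along the fingers, y is the direction in which the jaws open and shut (so a half turn about z gives the same grasp; the last joint's range is limited). The gripper opens to 85 mm and grips with 20 to 120 N. Pads are 22 mm wide; open, the fingers measure 114 mm over their backs; the gripper's body (76 mm by 85 mm) begins 54 mm behind the grasp point. The pads swing forward as they close: fully open they stand 13 mm farther back than shut.
Start: joints at [-1.401, 0.158, 1.597, -0, 1.386, -0.21], TCP at [213.148, -534.017, 250.299] pointing down, gripper open.
Joint ranges: [-2.91, 2.91], [-0.94, 2.29], [0.18, 2.7], [-1.29, 4.43], [0.17, 2.64], [-3, 3]. Speed limits (rad/s): [2.57, 2.57, 3.14, 3.14, 3.14, 3.14].

### API

Orientations are given as [roll, pitch, yaw] about the fixed x, y, z axes, in that order (R = Rz(yaw) Ry(pitch) Rx(roll)).
In Python, from cell import arm gives the robot as it stands.
- The arm moves only by the shell command python3 -m jog 'ROWS' [FORCE]. ROWS is JSON, one flat list of numbers, 7 for each row, row after row: the shift along the tool's x, y, z in m, then the turn, a rotation vector about the tool's x, y, z in degrees, then the finger opening in m, from 0 to 0.0854. A call has exactly 8 rows; each row is the pose to reach, as a shift and turn from the pose commanded when the call began, along the tool's axes at that moment; what a row does not reach only later rows make up. A row lasts 1/10 s, in which the tool goes at most 50 mm and 8.59 degrees, less where a joint would pass 70% of its speed; a pose out of reach is approached as far as the arm can. A call with a gripper value outside its range is refused whole. The fingers move at their own pace and stop on an object; FORCE is the grip in N (left out, the last holds). Time passes only in rows, so rows that repeat a pose let the fingers close, or fill a call up. It gives the time, the measured TCP pose, the force and the opening at its end, in the units of the state.
- arm.state(): the state, without advancing time (a new reading comes with each control period).
- arm.read_camera(name): name is "scene" or "side" or "wrist"; returns a dict with "color" (420x560x3 uint8, red, green, blue), "fx", "fy", "cx", "cy" (pixels), "view" (4x4, takes a point from world to camera coordinates). Camera axes: x right, y up, looking along -z (the intrinsics and any distortion apply to the point x, -y, -z); pixel columns grow to the right and rows downward; lengths in mm; the calibration is good to about 2 mm. A picture is of the moment at which its call begins. There is no depth.
- arm.close_job(): hands the job in, once; it reports no verdict.
The state is a dict: "t": time; "q": joint angles; "qvel": joint speeds; "effort": joint torques, N m; "eef_pos": TCP position; "ee_rot": TCP orientation; "wrist_force": force on the tool from outside, world axes, zero at the start; "wrist_torque": the same for the moment, N m; "opening": finger opening in mm.
Only numpy, scipy, OpenCV 4.12 (cv2) and the standard library are available. Lean on these libraries where they do the work, as an engineer would, in place of code of your own. Each camera call takes 0.05 s, during which the arm holds its last target. There are 200 camera calls.

## Working session

There is one attempt and no reset: what is moved stays moved. The work goes in short steps, Python scripts to look and compute and a shell command to move; the robot and the scene stay as the last step left them, time stands still between calls to the robot, and variables do not carry over. Pictures are saved under pics/ and viewed, about 8 in all and at most 12, crops included, and the job is handed in when it is done.

```bash
mkdir -p pics; ls; cat > h.py <<'E'
import numpy as np, cv2, json
from cell import arm
def snap(n,fn):
    c=arm.read_camera(n); cv2.imwrite('pics/'+fn+'.png',cv2.cvtColor(c['color'],cv2.COLOR_RGB2BGR))
    np.savez('pics/'+fn+'.npz',**{k:np.array(v) for k,v in c.items()}); return c
def load(fn): return np.load('pics/'+fn+'.npz',allow_pickle=True)
def ray(c,u,v):
    V=c['view']; R=V[:3,:3]; t=V[:3,3]
    d=np.array([(u-c['cx'])/c['fx'],-(v-c['cy'])/c['fy'],-1.]); return -R.T@t, R.T@d
def onz(c,u,v,z):
    o,d=ray(c,u,v); return o+d*(z-o[2])/d[2]
def proj(c,p):
    x=c['view'][:3,:3]@np.array(p,float)+c['view'][:3,3]
    return np.array([c['cx']+c['fx']*x[0]/-x[2], c['cy']+c['fy']*-x[1]/-x[2]])
E
python3 - <<'E'
from h import *
for n in ['scene','side']:
    c=snap(n,n+'0'); print(n,[k for k in c],c['fx'],c['cx'],c['cy'],ray(c,280,210))
a=cv2.imread('pics/scene0.png')
c=snap('wrist','wrist0');
print(arm.state())
E
```

```text
pics
scene ['color', 'fx', 'fy', 'cx', 'cy', 'view'] 454.3667329312829 284.05023846386166 209.78314630529306 (array([1204.46463776,  130.5056042 , 1170.67529442]), array([-0.57107275, -0.06186607, -0.81861358]))
side ['color', 'fx', 'fy', 'cx', 'cy', 'view'] 380.2132608927162 276.3953411882974 211.34340560597207 (array([ 409.187452  , 1139.20179678,  716.46989429]), array([ 0.03663468, -0.86528019, -0.50005046]))
{'t': 0.15, 'q': array([-1.40109798e+00,  1.58903130e-01,  1.59794712e+00, -3.05383422e-05,
        1.38619715e+00, -2.10093878e-01]), 'qvel': array([ 1.19752206e-03, -2.53329195e-03, -3.19824554e-03,  7.30925409e-04,
        4.98856788e-05, -7.78658192e-04]), 'effort': array([ 1.87960271e-03, -3.96375740e+01, -3.31785393e+01, -9.38181961e-05,
        5.49386474e-03, -1.34428566e-05]), 'eef_pos': array([ 213.06809221, -533.59449562,  249.54162995]), 'ee_rot': array([-3.14016363e+00, -2.74039277e-04,  3.79797660e-01]), 'wrist_force': array([ 0.38106492, -0.32279101,  0.68346072]), 'wrist_torque': array([ 0.00116434, -0.0043048 , -0.01555125]), 'opening': 85.60219136186869}
```

View pics/scene0.png

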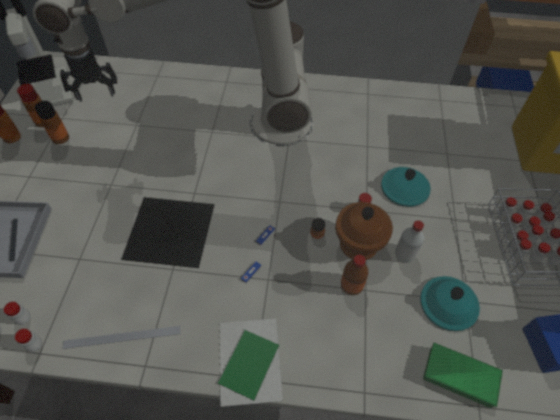

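View pics/side0.png

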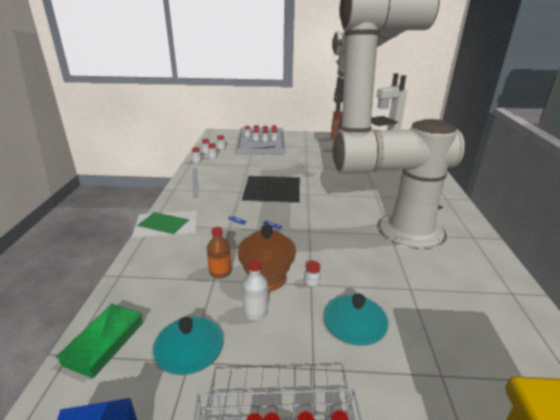

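The scene picture shows the desiccator with its knob at about (367,212), mat at (170,231), cassettes at (265,235) and (251,271), and bottles round the desiccator: amber (355,275), white (413,240), specimen jar (365,203), stain jar (318,228). Next I'll enlarge and measure.

```bash
python3 - <<'E'
from h import *
a=cv2.imread('pics/scene0.png'); b=cv2.imread('pics/side0.png')
A=cv2.resize(a[185:305,230:440],None,fx=3.8,fy=3.8,interpolation=cv2.INTER_CUBIC)
A=np.clip(A*1.5,0,255).astype(np.uint8)
cv2.imwrite('pics/crop0.png',A[:,:800])
c=load('scene0');s=load('side0')
print('mat corners',[onz(c,*p,4).round() for p in [(139,198),(214,200),(200,266),(123,260)]])
for n,u,v,z in [('knob',367,212,225-50),('c1',265,235,7),('c2',251,271,7),('reag cap',359,261,150),('sal cap',418,226,160),('spec cap',365,200,62),('stain',318,222,58)]: print(n,onz(c,u,v,z).round())
for n,u,v,z in [('knob',266,231,175),('reag',217,232,150),('sal',254,266,160),('spec',313,267,62),('c1',272,225,7),('c2',237,220,7)]: print('side',n,onz(s,u,v,z).round())
hsv=cv2.cvtColor(a,cv2.COLOR_BGR2HSV)
m=cv2.inRange(hsv,(100,100,60),(130,255,255)); n,l,st,ce=cv2.connectedComponentsWithStats(m)
for i in range(1,n):
    if st[i,4]>20: print(st[i],ce[i])
E
```

```text
mat corners [array([ 399., -408.,    4.]), array([ 377., -170.,    4.]), array([ 614., -163.,    4.]), array([ 621., -388.,    4.])]
knob [488. 287. 175.]
c1 [489.   8.   7.]
c2 [614. -15.   7.]
reag cap [626. 272. 150.]
sal cap [507. 425. 160.]
spec cap [363. 299.  62.]
stain [458. 162.  58.]
side knob [480. 314. 175.]
side reag [615. 290. 150.]
side sal [497. 441. 160.]
side spec [351. 312.  62.]
side c1 [484.  18.   7.]
side c2 [610.  -6.   7.]
[257 235  10   8  34] [260.67647059 239.26470588]
[242 262  18  19  73] [251.82191781 270.5890411 ]
[536 315  24  57 733] [551.35879945 335.88130969]
```

View pics/crop0.png

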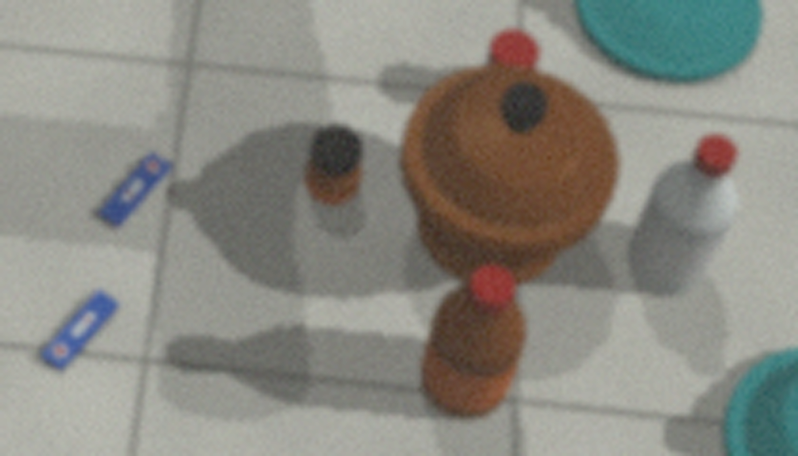

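```bash
cat > fit.py <<'E'
from h import *
from scipy.optimize import least_squares
def matc(fn,box):
    a=cv2.imread(f'pics/{fn}.png',0); x0,y0,x1,y1=box
    A=cv2.resize(a[y0:y1,x0:x1],None,fx=4,fy=4,interpolation=cv2.INTER_CUBIC)
    _,m=cv2.threshold(A,0,255,cv2.THRESH_BINARY_INV|cv2.THRESH_OTSU)
    cs,_=cv2.findContours(m,0,2); k=max(cs,key=cv2.contourArea)
    h=cv2.convexHull(k)
    p=cv2.approxPolyDP(h,0.04*cv2.arcLength(h,True),True)[:,0]
    return (p+.5)/4-.5+[x0,y0]
c=load('scene0');s=load('side0')
M=matc('scene0',(110,185,230,280)); N=matc('side0',(232,165,312,212)); print(M,N)
sc={'knob':(368.2,212.1,175),'reag':(359.7,259.7,150),'sal':(418.7,225,160),'spec':(365.3,197.4,62),'stain':(318.7,223.2,58),'c1':(265.8,234.7,7),'c2':(251.05,271.8,7)}
sd={'knob':(266.3,227,175),'reag':(217,229,150),'sal':(254,263,160),'spec':(313,264,62),'c1':(272,225,7),'c2':(237,219.5,7)}
names=list(sc)
def P(c,p,k):
    q=proj(c,p); x=(q-[c['cx'],c['cy']])/c['fx']; r=x@x
    return [c['cx'],c['cy']]+c['fx']*x*(1+k[0]*r+k[1]*r*r)
def res(v):
    ks,kd=v[0:2],v[2:4]; m=v[4:6]; o=v[6:].reshape(-1,2); r=[]
    for cam,k,C in ((c,ks,M),(s,kd,N)):
        for dx in(-115,115):
            for dy in(-115,115):
                q=P(cam,[m[0]+dx,m[1]+dy,4],k); r+=list((C-q)[np.argmin(((C-q)**2).sum(1))])
    for i,n in enumerate(names):
        for cam,k,D in((c,ks,sc),(s,kd,sd)):
            if n in D: r+=list(P(cam,[*o[i],D[n][2]],k)-D[n][:2])
    return np.array(r+list(v[:4]*2))
if __name__=='__main__':
    v0=np.r_[0,0,0,0,500,-280,[488,300,620,280,500,430,357,305,458,162,487,12,612,-10]]
    f=least_squares(res,v0,loss='soft_l1'); print(f.x[:6].round(3)); print(dict(zip(names,f.x[6:].reshape(-1,2).round(1).tolist()))); print(res(f.x).round(1))
E
python3 fit.py
```

```text
[[143.875 197.125]
 [213.375 204.625]
 [197.875 267.125]
 [121.125 258.625]] [[241.875 197.875]
 [249.375 175.625]
 [299.125 178.375]
 [298.125 201.625]]
[-1.02000e-01  7.80000e-02 -4.66000e-01 -3.00000e-03  5.05842e+02
 -2.84468e+02]
{'knob': [483.0, 292.0], 'reag': [620.9, 274.8], 'sal': [500.3, 431.2], 'spec': [350.7, 300.8], 'stain': [461.5, 164.8], 'c1': [486.2, 11.6], 'c2': [615.1, -14.0]}
[ 0.2  0.7 -0.2  1.2 -0.3 -0.1  0.1 -0.4 -0.1  2.  -0.8  0.6  1.5  0.9
  1.2 -1.1  0.3 -1.5 -0.9 -0.6  0.2 -0.5 -0.4 -0.4  0.2 -0.8 -0.5 -0.3
  0.2 -0.5 -0.3 -0.2 -0.  -0.   0.4 -0.5 -0.5 -1.   0.2 -0.6 -0.8 -0.7
 -0.2  0.2 -0.9 -0. ]
```

```bash
cat >> h.py <<'E'
from scipy.spatial.transform import Rotation as Ro
def go(p,yawdeg,st=None):
    st=st or arm.state(); R=Ro.from_euler('xyz',st['ee_rot']); T=Ro.from_euler('xyz',[np.pi,0,np.deg2rad(yawdeg)])
    return (R.inv().apply(np.array(p)-st['eef_pos'])/1000).round(4), (R.inv()*T).as_rotvec(degrees=True).round(2)
E
python3 - <<'E'
from h import *
c=load('wrist0'); o,d=ray(c,280,210); print(o,d,c['fx'])
st=arm.state(); R=Ro.from_euler('xyz',st['ee_rot'])
print('cam in tool',R.inv().apply(o-st['eef_pos']),R.inv().apply(d), 'right',R.inv().apply(c['view'][0,:3]))
print(go([440,250,400],38))
from fit import *
E
```

```text
[ 288.48121424 -502.89115377  371.9475594 ] [-0.30267473 -0.13136179 -0.9441689 ] 294.8554988293256
cam in tool [  81.45542734   -0.73220029 -122.38269068] [-0.33006485  0.01113863  0.94406353] right [-2.80074037e-04  9.99999831e-01  5.09627881e-04]
(array([ 0.5013, -0.6438, -0.1494]), array([ -0.08,  -0.03, -16.24]))
[[143.875 197.125]
 [213.375 204.625]
 [197.875 267.125]
 [121.125 258.625]] [[241.875 197.875]
 [249.375 175.625]
 [299.125 178.375]
 [298.125 201.625]]
```

```bash
python3 -m jog '[0.02,-0.03,-0.03,0,0,0,0, 0.05,-0.065,-0.05,0,0,-1,0, 0.08,-0.1,-0.07,0,0,-2,0, 0.11,-0.14,-0.08,0,0,-4,0, 0.14,-0.18,-0.09,0,0,-6,0, 0.17,-0.215,-0.1,0,0,-8,0, 0.2,-0.25,-0.11,0,0,-9,0, 0.225,-0.29,-0.12,0,0,-10,0]' 60
python3 -c "
from h import *
print(go([440,250,400],38))"
```

```text
t: 0.95
eef_pos: [314.8, -179.4, 370.4]
ee_rot: [-3.142, -0.0, 0.555]
wrist_force: [0.4, -0.0, 0.3]
opening: -0.3
(array([ 0.3326, -0.2991, -0.0294]), array([-0.  , -0.02, -6.22]))
```

```bash
python3 -m jog '[0.037,-0.033,-0.005,0,0,-1,0, 0.074,-0.066,-0.01,0,0,-2,0, 0.11,-0.1,-0.015,0,0,-3,0, 0.15,-0.133,-0.02,0,0,-4,0, 0.185,-0.166,-0.025,0,0,-5,0, 0.22,-0.2,-0.028,0,0,-6,0, 0.26,-0.233,-0.028,0,0,-6,0, 0.295,-0.266,-0.028,0,0,-6,0]'
python3 -c "
from h import *
c=snap('wrist','w1'); print(arm.state()['eef_pos']); print(proj(c,[483,292,175]))
print(go([575,364,240],38))"
```

```text
t: 1.75
eef_pos: [425.5, 202.5, 398.2]
ee_rot: [3.141, -0.0, 0.66]
wrist_force: [1.5, -1.4, 0.3]
opening: -0.3
[425.57824258 208.54485555 396.78251117]
[244.67782381  89.46124318]
(array([ 0.2133, -0.0292,  0.1573]), array([-0.29, -0.1 ,  0.14]))
```

View pics/w1.png

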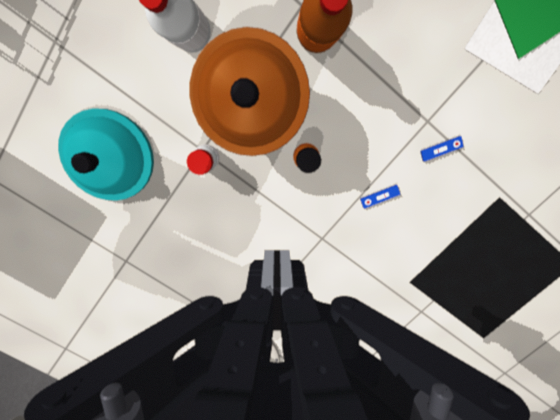

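Wrist view: knob at (244.5,93) (predicted 244.7,89.5), lid flange circle around (250,91), jars' caps at (200,161) and (308,160), cassettes at (380,196) and (442,149) with wells at (369,202) and (457,143).

```bash
python3 - <<'E'
from h import *
c=load('w1'); a=cv2.imread('pics/w1.png'); hsv=cv2.cvtColor(a,cv2.COLOR_BGR2HSV)
m=cv2.inRange(hsv,(3,120,60),(18,255,255)); m[:,:180]=0; m[165:]=0; m[:,312:]=0
m[:60,296:]=0
k=max(cv2.findContours(m,0,2)[0],key=cv2.contourArea); h=cv2.convexHull(k); (e,ax,an)=cv2.fitEllipse(h); print('ell',e,ax,an)
w=np.array([onz(c,*p,107)[:2] for p in h[:,0].astype(float)])
A=np.c_[2*w,np.ones(len(w))]; s=np.linalg.lstsq(A,(w**2).sum(1),rcond=None)[0]; r=np.sqrt(s[2]+s[0]**2+s[1]**2); print('lid circle z107',s[:2],r, (np.hypot(*(w-s[:2]).T)-r).round(1)[::4])
k=cv2.inRange(hsv,(0,0,0),(180,255,60)); n,l,st,ce=cv2.connectedComponentsWithStats(k)
for i in range(1,n):
    if 150<st[i,4]<2000: print('dark',st[i],ce[i],onz(c,*ce[i],168)[:2],onz(c,*ce[i],58)[:2])
for n,u,v,z in [('spec',200,161,62),('mat',500,198,4),('mat',411,281,4)]: print(n,onz(c,u,v,z))
b=cv2.inRange(hsv,(105,130,60),(130,255,255)); n,l,st,ce=cv2.connectedComponentsWithStats(cv2.morphologyEx(b,cv2.MORPH_CLOSE,np.ones((7,7))))
for i in range(1,n):
    if st[i,4]>100:
        pts=np.argwhere(l==i)[:,::-1].astype(np.float32); (q,wh,an)=cv2.minAreaRect(pts); bx=cv2.boxPoints((q,wh,an))
        W=np.array([onz(c,*p,7)[:2] for p in bx]); L=np.hypot(*(np.roll(W,-1,0)-W).T); print('cas',q,wh,onz(c,*q,7)[:2],L,W.round(1).tolist())
print(arm.state()['eef_pos'],go([572,361,240],38))
E
```

```text
ell (249.10972595214844, 90.97248840332031) (118.97229766845703, 128.424072265625) 166.92547607421875
lid circle z107 [479.80437199 290.92034004] 78.37482063323243 [ 0.   0.1 -0.4  0.3 -0.   0.2  0.2 -0.1  0.1 -0.1 -0.2  0.5  0.2]
dark [231  79  28  28 617] [244.363047    92.64829822] [479.95864235 291.12476796] [476.95393152 303.01219751]
dark [296 148  25  24 469] [308.17697228 159.54797441] [466.01242991 186.84487661] [458.6589223  166.21508632]
dark [ 72 153  26  20 410] [ 84.34878049 162.1097561 ] [298.85581102 397.47454192] [239.37846194 442.52463529]
spec [353.73842546 298.9716032   62.        ]
mat [ 615.93927715 -166.60339996    4.        ]
mat [ 393.20136891 -165.08464237    4.        ]
cas (441.7306823730469, 148.2654266357422) (11.203924179077148, 43.25090026855469) [611.30597467 -12.88612921] [69.8876023  20.35965165 70.63089877 20.58150867] [[585.2, 14.7], [645.0, -21.5], [637.3, -40.3], [576.7, -4.0]]
cas (380.065673828125, 196.1688995361328) (10.096717834472656, 38.93708801269531) [483.9733556   10.81289852] [68.04762539 19.67100453 68.75325903 19.9492637 ] [[458.5, 36.4], [517.8, 3.1], [509.4, -14.7], [449.3, 18.7]]
[425.57824258 208.54485555 396.78251117] (array([ 0.209 , -0.0287,  0.1573]), array([-0.29, -0.1 ,  0.14]))
```

```bash
python3 -m jog '[0.03,-0.005,0.02,0,0,0,0, 0.065,-0.01,0.05,0,0,0,0, 0.1,-0.015,0.08,0,0,0,0, 0.135,-0.02,0.11,0,0,0,0, 0.17,-0.025,0.135,0,0,0,0, 0.199,-0.03,0.157,-0.3,0,0.1,0, 0.199,-0.03,0.157,-0.3,0,0.1,0, 0.199,-0.03,0.157,-0.3,0,0.1,0]'
python3 -c "
from h import *
print(arm.state()['eef_pos']);print(go([561,354,118.5],38))"
```

```text
t: 2.6
eef_pos: [563.9, 345.6, 240.0]
ee_rot: [3.137, 0.003, 0.658]
wrist_force: [-0.4, -0.1, -1.0]
opening: -0.2
[563.88025424 345.55606938 239.99359533]
(array([ 0.0032, -0.009 ,  0.1214]), array([ 0.26,  0.16, -0.31]))
```

```bash
python3 -m jog '[0.003,-0.009,0.01,0.3,0.2,-0.3,0, 0.003,-0.009,0.03,0.3,0.2,-0.3,0, 0.003,-0.009,0.055,0.3,0.2,-0.3,0, 0.003,-0.009,0.08,0.3,0.2,-0.3,0, 0.003,-0.009,0.1,0.3,0.2,-0.3,0, 0.003,-0.009,0.115,0.3,0.2,-0.3,0, 0.003,-0.009,0.121,0.3,0.2,-0.3,0, 0.003,-0.009,0.121,0.3,0.2,-0.3,0]'
python3 -c "
from h import *
c=snap('side','s1');w=snap('wrist','w2'); print(arm.state()['eef_pos'],arm.state()['ee_rot'],arm.state()['wrist_force']);print(go([480+.788*55,291+.616*55,118.5],38))
a=cv2.imread('pics/s1.png')[190:310,190:330]
b=cv2.imread('pics/w2.png')
cv2.imwrite('pics/v1.png',np.hstack([cv2.resize(a,(400,343)),cv2.resize(b,(400,300))[:, :] if 0 else cv2.copyMakeBorder(cv2.resize(b,(400,300)),0,43,0,0,0)]))"
```

```text
t: 3.4
eef_pos: [561.3, 354.1, 120.3]
ee_rot: [-3.141, -0.003, 0.662]
wrist_force: [0.7, 0.4, 0.5]
opening: -0.3
[562.34403775 354.54967919 121.78442393] [ 3.14100736 -0.00582568  0.66253777] [-0.45319378  0.43201731  0.63745723]
(array([-0.049 , -0.0006,  0.003 ]), array([ 0.03, -0.33, -0.04]))
```

View pics/v1.png

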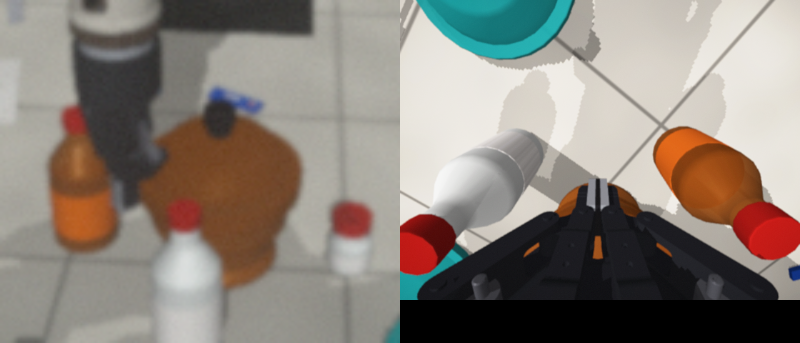

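```bash
python3 -c "
from h import *
c=load('s1')
def P(p):
    q=proj(c,p); x=(q-[c['cx'],c['cy']])/c['fx']; r=x@x; return ([c['cx'],c['cy']]+c['fx']*x*(1-.466*r)-[190,190])/.35
for z in (85,90,95,100,105,110): print(z,P([562.5,354.5,z]),P([572,362,z]))
print('rim',P([560,291,95]),P([560,291,107]))
"
```

```text
85 [126.48813915 216.99239061] [115.34631839 221.31804525]
90 [126.1685887  212.84110583] [114.9894299  217.16463451]
95 [125.84897022 208.66228054] [114.63242184 212.98333957]
100 [125.5293067  204.45584862] [114.27531953 208.77409064]
105 [125.20962173 200.2217467 ] [113.91814891 204.53682071]
110 [124.88993951 195.95991427] [113.56093661 200.27146561]
rim [137.84977763 169.22256704] [137.23787142 159.25432134]
```

```bash
python3 -m jog '[-0.003,0,0.003,0,-0.3,0,0, -0.007,0,0.003,0,-0.3,0,0, -0.012,0,0.003,0,-0.3,0,0, -0.018,0,0.003,0,-0.3,0,0, -0.025,0,0.003,0,-0.3,0,0, -0.032,0,0.003,0,-0.3,0,0, -0.039,0,0.003,0,-0.3,0,0, -0.043,0,0.003,0,-0.3,0,0]'
python3 -c "
from h import *
w=snap('scene','sc1'); print(arm.state()['eef_pos'],arm.state()['wrist_force']);
s=arm.state()['eef_pos']; print((s[:2]-[480,291])@[.788,.616])"
```

```text
t: 4.3
eef_pos: [527.6, 327.5, 117.5]
ee_rot: [3.141, 0.001, 0.662]
wrist_force: [3.6, 1.9, -0.3]
opening: -0.3
[527.21048818 327.29406213 117.46569423] [1.83276385 1.47550343 1.25208983]
59.55900695357039
```

```bash
python3 -m jog '[0.01,0,0,0,0,0,0, 0.025,0,0,0,0,0,0, 0.035,0,-0.01,0,0,0,0, 0.035,0,-0.045,0,0,0,0, 0.035,0,-0.09,0,0,0,0.03, 0.03,0,-0.135,0,0,0,0.06, 0.0,0,-0.18,0,0,0,0.06, -0.04,0,-0.21,0,0,0,0.06]'
python3 -m jog '[-0.04,0,-0.01,0,0,0,0.06, -0.08,0,-0.01,0,0,0,0.06, -0.105,0,-0.01,0,0,0,0.06, -0.11,0,-0.01,0,0,0,0.06, -0.11,0,-0.01,0,0,0,0.06, -0.11,0,-0.01,0,0,0,0.06, -0.11,0,-0.01,0,0,0,0.06, -0.11,0,-0.01,0,0,0,0.06]'
cat > lid.py <<'E'
from h import *
def lid(fn,zt=107,zk=168):
    c=load(fn); a=cv2.imread(f'pics/{fn}.png'); hsv=cv2.cvtColor(a,cv2.COLOR_BGR2HSV)
    k=cv2.inRange(hsv,(0,0,0),(180,255,60)); n,l,st,ce=cv2.connectedComponentsWithStats(k)
    for i in range(1,n):
        if 150<st[i,4]<4000: print('dark',st[i],onz(c,*ce[i],zk)[:2])
E
python3 -c "
from lid import *
snap('wrist','w3'); lid('w3'); s=arm.state(); print(s['eef_pos'],s['opening'])"
```

```text
t: 5.15
eef_pos: [498.5, 304.8, 327.2]
ee_rot: [3.141, 0.001, 0.663]
wrist_force: [0.3, -0.2, 0.7]
opening: 58.3
t: 5.95
eef_pos: [412.6, 237.9, 334.6]
ee_rot: [-3.141, 0.003, 0.663]
wrist_force: [-0.2, 0.4, -0.2]
opening: 60.1
dark [261 121  32  32 809] [455.27749535 272.14852567]
dark [325 161  28  29 544] [463.77059563 199.02183886]
dark [ 69 167  31  23 547] [304.5621044  399.99709591]
[412.52136387 237.88484014 334.67619254] 60.26147950461702
```

View pics/w3.png

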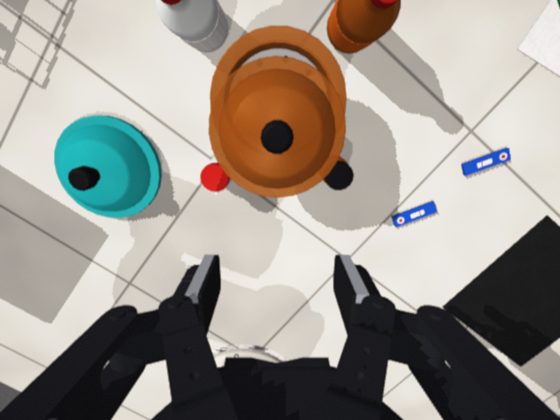

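```bash
python3 -c "
from h import *
print(go([455.3,272.1,168],38))"
```

```text
(array([ 0.0552, -0.0006,  0.1665]), array([-0.02,  0.14, -0.02]))
```

```bash
python3 -m jog '[0.02,0,0.01,0,0,0,0.06, 0.045,0,0.025,0,0,0,0.06, 0.055,-0.001,0.05,0,0,0,0.06, 0.055,-0.001,0.08,0,0,0,0.06, 0.055,-0.001,0.1,0,0,0,0.06, 0.055,-0.001,0.12,0,0,0,0.06, 0.055,-0.001,0.13,0,0,0,0.06, 0.055,-0.001,0.13,0,0,0,0.06]'
python3 -c "
from h import *
print(go([455.3,272.1,168],38))"
```

```text
t: 6.8
eef_pos: [453.9, 271.9, 203.2]
ee_rot: [-3.14, 0.005, 0.663]
wrist_force: [-0.3, 0.2, -0.2]
opening: 60.2
(array([0.0014, 0.0007, 0.0352]), array([-0.07,  0.28, -0.04]))
```

```bash
python3 -m jog '[0.001,0.001,0.015,0,0.2,0,0.06, 0.001,0.001,0.028,0,0.2,0,0.06, 0.001,0.001,0.034,0,0.2,0,0.06, 0.001,0.001,0.035,0,0.2,0,0.06, 0.001,0.001,0.035,0,0.2,0,0.05, 0.001,0.001,0.035,0,0.2,0,0.04, 0.001,0.001,0.035,0,0.2,0,0.02, 0.001,0.001,0.035,0,0.2,0,0.02]' 60
python3 -m jog '[0,0,0,0,0,0,0.02, 0,0,0,0,0,0,0.02, 0,0,0,0,0,0,0.02, 0,0,0,0,0,0,0.02, 0,0,-0.002,0,0,0,0.02, 0,0,-0.006,0,0,0,0.02, 0,0,-0.013,0,0,0,0.02, 0,0,-0.02,0,0,0,0.02]' 80
python3 -c "
from h import *
s=arm.state();print(s['eef_pos'],s['wrist_force'],s['wrist_torque'],s['ee_rot'],s['opening'])"
```

```text
t: 7.6
eef_pos: [456.5, 272.1, 171.0]
ee_rot: [3.141, -0.003, 0.663]
wrist_force: [-2.5, 0.5, 5.3]
opening: 29.6
t: 8.4
eef_pos: [455.5, 271.7, 189.6]
ee_rot: [-3.141, -0.0, 0.662]
wrist_force: [0.8, 0.2, -6.0]
opening: 29.0
[455.52923352 271.65280177 189.55252773] [ 0.79931807  0.21275436 -6.03863491] [-0.00559425 -0.04862905  0.0174433 ] [-3.14102340e+00 -1.65812703e-04  6.62492833e-01] 29.04141646268527
```

```bash
python3 -m jog '[0,0,-0.025,0,0,0,0.02, -0.003,0.004,-0.045,0,0,0,0.02, -0.011,0.017,-0.05,0,0,0,0.02, -0.024,0.038,-0.05,0,0,0,0.02, -0.043,0.067,-0.05,0,0,0,0.02, -0.065,0.101,-0.05,0,0,0,0.02, -0.087,0.134,-0.05,0,0,0,0.02, -0.109,0.168,-0.05,0,0,0,0.02]'
python3 -m jog '[-0.022,0.034,0,0,0,0,0.02, -0.043,0.067,0,0,0,0,0.02, -0.065,0.101,0,0,0,0,0.02, -0.087,0.134,0,0,0,0,0.02, -0.109,0.168,0,0,0,0,0.02, -0.13,0.202,0,0,0,0,0.02, -0.149,0.231,0,0,0,0,0.02, -0.166,0.256,0,0,0,0,0.02]'
python3 -c "
from h import *
s=arm.state();print(s['eef_pos'],s['wrist_force'],s['ee_rot'],s['opening'])
print(go([505,-283,110],38))"
```

```text
t: 9.2
eef_pos: [472.6, 70.1, 238.9]
ee_rot: [-3.141, -0.001, 0.663]
wrist_force: [1.2, 0.7, -5.7]
opening: 28.7
t: 10.0
eef_pos: [498.8, -234.2, 238.5]
ee_rot: [-3.141, -0.001, 0.661]
wrist_force: [0.8, 1.2, -6.5]
opening: 28.7
[ 498.80192476 -234.19101796  238.46027939] [ 0.80986279  1.1613123  -6.48791978] [-3.14058023e+00 -7.34066925e-04  6.61091281e-01] 28.655374695153835
(array([-0.0252,  0.0425,  0.1284]), array([-0.06, -0.04, -0.12]))
```

```bash
python3 -m jog '[-0.01,0.018,0,0,0,0,0.02, -0.018,0.03,0.005,0,0,0,0.02, -0.021,0.036,0.02,0,0,0,0.02, -0.022,0.037,0.045,0,0,0,0.02, -0.022,0.037,0.075,0,0,0,0.02, -0.022,0.037,0.1,0,0,0,0.02, -0.022,0.037,0.12,0,0,0,0.02, -0.022,0.037,0.128,0,0,0,0.02]'
python3 - <<'E'
from h import *
w=snap('wrist','w4'); c=snap('scene','sc2'); d=snap('side','s2')
s=arm.state();print(s['eef_pos'],s['wrist_force'],s['ee_rot'],s['opening'])
print(go([505,-283,90],38))
a=cv2.imread('pics/sc2.png')[180:290,80:240]; b=cv2.imread('pics/w4.png')
cv2.imwrite('pics/v2.png',np.vstack([np.hstack([cv2.resize(a,(400,300)),cv2.resize(b,(400,300))]),np.hstack([cv2.resize(cv2.imread('pics/s2.png')[100:250,180:380],(400,300)),cv2.resize(cv2.imread('pics/sc2.png')[170:305,280:460],(400,300))])]))
E
```

```text
t: 10.8
eef_pos: [503.3, -271.7, 107.1]
ee_rot: [-3.134, -0.0, 0.663]
wrist_force: [-0.2, 0.3, -7.0]
opening: 28.9
[ 505.26058868 -273.55481205  110.78128879] [ 0.48887901 -0.40896253 -6.36034466] [-3.14016331e+00 -1.53177555e-03  6.63071080e-01] 28.25864406454838
(array([-0.0061,  0.0073,  0.0208]), array([-0.08, -0.09, -0.01]))
```

View pics/v2.png

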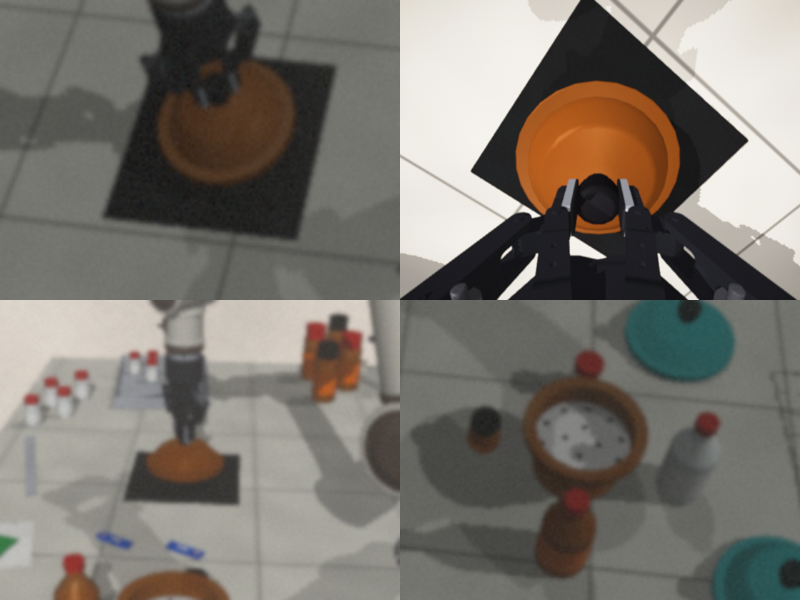

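Panel view: lid level in the gripper over the mat; mat corners in the wrist panel at about (471,172), (747,140) and the apex cut at (585,0); base open with the white plate visible.

```bash
python3 - <<'E'
from h import *
c=load('w4'); a=cv2.cvtColor(c['color'],cv2.COLOR_RGB2GRAY)
m=(a<70).astype(np.uint8); m[250:]=0
# edges: fit lines on mask boundary
def edge(p0,p1):
    pts=[]
    for t in np.linspace(.1,.9,30):
        p=np.array(p0)*(1-t)+np.array(p1)*t; d=np.array(p1)-p0; n=np.array([-d[1],d[0]])/np.hypot(*d)
        prof=[float(a[int(round(q[1])),int(round(q[0]))]) for q in (p+n*k for k in range(-9,10))]
        g=np.abs(np.diff(prof)); k=g.argmax()
        if g[k]>50: pts.append(p+n*(k-8.5))
    W=np.array([onz(c,*q,4)[:2] for q in pts]); 
    print(len(W),np.median(W,0),W.std(0).round(2), W[[0,-1]].round(1).tolist())
edge((100,240),(256,5)); edge((275,5),(485,196)); edge((485,197),(400,265))
print(onz(c,99.4,240.8,4),onz(c,485.8,196,4))
# lid knob
E
```

```text
30 [ 513.36447693 -166.4577666 ] [51.35  0.32] [[418.6, -166.5], [591.0, -166.6]]
30 [ 617.57582438 -275.99366865] [ 0.34 50.19] [[617.9, -198.1], [617.1, -366.5]]
28 [ 576.22583304 -393.64733993] [19.19  0.56] [[607.2, -394.5], [543.2, -392.9]]
[ 390.46336006 -168.06712532    4.        ] [ 616.40142937 -392.0338238     4.        ]
```

```bash
python3 -m jog '[-0.002,0.003,0.002,0,0,0,0.02, -0.004,0.005,0.007,0,0,0,0.02, -0.005,0.006,0.012,0,0,0,0.02, -0.005,0.006,0.017,0,0,0,0.02, -0.005,0.006,0.021,0,0,0,0.02, -0.005,0.006,0.024,0,0,0,0.02, -0.005,0.006,0.025,0,0,0,0.02, -0.005,0.006,0.025,0,0,0,0.02]'
python3 -c "
from h import *
s=arm.state();print(s['eef_pos'],s['wrist_force'],s['ee_rot'],s['opening'])
print(go([504.5,-281,81],38))"
```

```text
t: 11.75
eef_pos: [505.3, -281.9, 86.1]
ee_rot: [-3.141, -0.002, 0.663]
wrist_force: [0.3, 0.0, -7.1]
opening: 28.9
[ 505.30036651 -281.88405565   86.14395027] [ 0.26967565  0.0348151  -7.12778918] [-3.14126151e+00 -1.68616015e-03  6.62613009e-01] 28.91061370641977
(array([-0.0001, -0.0012,  0.0051]), array([-0.02, -0.1 , -0.04]))
```

```bash
python3 -m jog '[0,0,0.001,0,0,0,0.02, 0,0,0.002,0,0,0,0.02, 0,0,0.003,0,0,0,0.02, 0,0,0.004,0,0,0,0.02, 0,0,0.005,0,0,0,0.02, 0,0,0.006,0,0,0,0.02, 0,0,0.007,0,0,0,0.02, 0,0,0.007,0,0,0,0.02]'
```

```text
t: 12.55
eef_pos: [505.4, -282.0, 80.2]
ee_rot: [-3.141, -0.002, 0.663]
wrist_force: [-3.3, 2.9, 2.6]
opening: 29.0
```

```bash
python3 -m jog '[0,0,0,0,0,0,0.034, 0,0,0,0,0,0,0.04, 0,0,0,0,0,0,0.045, 0,0,0,0,0,0,0.05, 0,0,0,0,0,0,0.06, 0,0,-0.01,0,0,0,0.06, 0,0,-0.03,0,0,0,0.06, 0,0,-0.06,0,0,0,0.06]'
python3 -c "
from h import *
print(arm.state()['eef_pos'],go([484,10.8,150],150.8),go([430,0,250],150.8))"
```

```text
t: 13.35
eef_pos: [504.3, -281.2, 139.0]
ee_rot: [-3.138, -0.001, 0.663]
wrist_force: [-0.4, 0.5, 0.8]
opening: 60.1
[ 504.31913806 -281.24245553  138.9501114 ] (array([ 0.1636, -0.2428, -0.01  ]), array([-7.0000e-02, -2.3000e-01, -1.1284e+02])) (array([ 0.1145, -0.2678, -0.11  ]), array([-7.0000e-02, -2.3000e-01, -1.1284e+02]))
```

```bash
python3 -m jog '[0.01,-0.013,-0.03,0,0,5,0.06, 0.03,-0.04,-0.05,0,0,12,0.06, 0.053,-0.07,-0.06,0,0,20,0.05, 0.077,-0.1,-0.06,0,0,28,0.05, 0.1,-0.13,-0.06,0,0,36,0.05, 0.122,-0.16,-0.06,0,0,44,0.05, 0.146,-0.19,-0.06,0,0,52,0.05, 0.168,-0.22,-0.06,0,0,60,0.05]'
python3 -c "
from h import *
print(arm.state()['eef_pos'],go([500,26,200],-29.5))"
```

```text
t: 14.15
eef_pos: [502.4, -3.8, 200.6]
ee_rot: [-3.14, -0.002, -0.39]
wrist_force: [0.3, -0.6, 0.3]
opening: 49.8
[502.38432723  -3.80986773 200.62097649] (array([-0.0136, -0.0267,  0.0006]), array([-0.11, -0.13,  7.13]))
```

```bash
python3 -m jog '[-0.012,-0.023,0,0,0,7,0.05, -0.012,-0.023,0,0,0,7,0.045, -0.012,-0.023,0,0,0,7,0.04, -0.012,-0.023,0,0,0,7,0.035, -0.012,-0.023,0,0,0,7,0.035, -0.012,-0.023,0,0,0,7,0.035, -0.012,-0.023,0,0,0,7,0.035, -0.012,-0.023,0,0,0,7,0.035]' 40
cat > cas.py <<'E'
from h import *
def cas(fn,z=7,lo=400):
    c=load(fn); a=cv2.imread(f'pics/{fn}.png'); hsv=cv2.cvtColor(a,cv2.COLOR_BGR2HSV)
    b=cv2.inRange(hsv,(105,120,60),(130,255,255)); b=cv2.morphologyEx(b,cv2.MORPH_CLOSE,np.ones((9,9)))
    n,l,st,ce=cv2.connectedComponentsWithStats(b)
    for i in range(1,n):
        if st[i,4]<lo: continue
        k=cv2.findContours((l==i).astype(np.uint8),0,1)[0][0][:,0]
        W=np.array([onz(c,*p,z)[:2] for p in k.astype(float)],np.float32); (q,wh,an)=cv2.minAreaRect(W)
        bx=cv2.boxPoints((q,wh,an)); e=max(bx[1]-bx[0],bx[2]-bx[1],key=lambda v:np.hypot(*v))
        print('cas px',ce[i].round(),'world',np.round(q,1),np.round(wh,1),'line',(np.degrees(np.arctan2(e[1],e[0]))%180).round(1))
E
python3 -c "
from cas import *
snap('wrist','w5'); cas('w5'); print(arm.state()['eef_pos'],arm.state()['ee_rot'])"
```

```text
t: 14.95
eef_pos: [499.9, 20.2, 199.6]
ee_rot: [-3.14, -0.001, -0.507]
wrist_force: [-0.3, 0.0, -0.6]
opening: 34.9
cas px [253.  70.] world [612.2 -15. ] [19.2 68.3] line 149.0
cas px [292. 190.] world [484.5   9.1] [19.4 69. ] line 150.9
[499.84802934  20.27908304 199.62671797] [-3.14003429e+00 -6.00476689e-04 -5.07050177e-01]
```

View pics/w5.png

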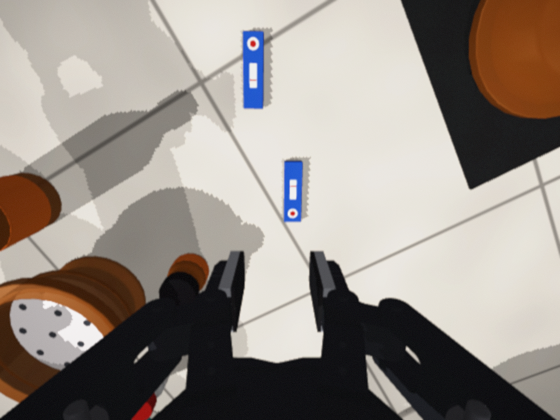

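```bash
python3 -c "
from h import *
print(go([484.4,9.6,35],-29.1))"
```

```text
(array([-0.0084,  0.0171,  0.1646]), array([-0.09, -0.03,  0.05]))
```

```bash
python3 -m jog '[-0.004,0.008,0.02,-0.1,0,0,0.035, -0.008,0.016,0.05,-0.1,0,0,0.035, -0.008,0.017,0.085,-0.1,0,0,0.035, -0.008,0.017,0.115,-0.1,0,0,0.035, -0.008,0.017,0.14,-0.1,0,0,0.035, -0.008,0.017,0.158,-0.1,0,0,0.035, -0.008,0.017,0.164,-0.1,0,0,0.035, -0.008,0.017,0.164,-0.1,0,0,0.035]' 40
python3 -c "
from h import *
print(go([484.4,9.6,20],-29.1)); snap('wrist','w6'); print(arm.state()['eef_pos'],arm.state()['ee_rot']);from cas import cas; cas('w6')"
```

```text
t: 15.8
eef_pos: [484.3, 9.8, 35.1]
ee_rot: [3.141, 0.001, -0.507]
wrist_force: [-0.1, 1.0, 0.7]
opening: 34.5
(array([0.0002, 0.0001, 0.0151]), array([0.03, 0.05, 0.06]))
[485.14040851   9.62824928  36.03382405] [ 3.14153594e+00 -9.86052805e-04 -5.06750838e-01]
cas px [190.  49.] world [597.5  -7.1] [20.2 36.7] line 149.5
cas px [278. 246.] world [485.2   8.8] [19.2 69.8] line 150.7
```

View pics/w6.png

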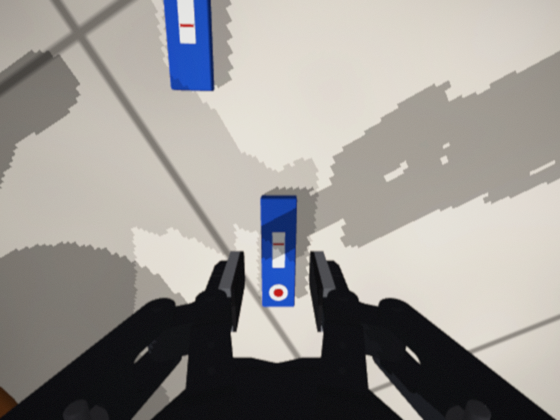

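Jaws straddle cassette 1, centred (cassette at (278,250), tips at (230,260)/(325,260)). Lower, close and lift.

```bash
python3 -m jog '[0,0,0.005,0,0,0,0.035, 0,0,0.01,0,0,0,0.035, 0,0,0.014,0,0,0,0.035, 0,0,0.015,0,0,0,0.03, 0,0,0.015,0,0,0,0.026, 0,0,0.015,0,0,0,0.015, 0,0,0.015,0,0,0,0.01, 0,0,0.015,0,0,0,0.01]' 40
python3 -m jog '[0,0,0,0,0,0,0.01, 0,0,0,0,0,0,0.01, 0,0,-0.003,0,0,0,0.01, 0,0,-0.015,0,0,0,0.01, 0,0,-0.04,0,0,0,0.01, 0,0,-0.08,0,0,0,0.01, 0,0,-0.12,0,0,0,0.01, 0,0,-0.15,0,0,0,0.01]'
python3 -c "
from h import *
snap('wrist','w7'); print(arm.state()['eef_pos'],arm.state()['ee_rot'],arm.state()['opening'])
c=load('w6');print(go([480,291,230],-30)); c=load('w5')"
```

```text
t: 16.65
eef_pos: [485.0, 9.6, 20.8]
ee_rot: [-3.142, -0.001, -0.507]
wrist_force: [-0.2, -0.2, 1.8]
opening: 18.6
t: 17.45
eef_pos: [485.5, 9.6, 174.2]
ee_rot: [-3.141, -0.004, -0.507]
wrist_force: [0.5, 0.3, 0.4]
opening: 18.4
[488.31369629   9.07338297 179.06637896] [-3.13856765 -0.01175348 -0.50655545] 18.537035297105213
(array([-0.1434, -0.2426, -0.0519]), array([-0.18, -0.67,  0.98]))
```

```bash
python3 -m jog '[-0.01,-0.012,-0.01,0,0,0,0.01, -0.03,-0.036,-0.02,0,0,0,0.01, -0.058,-0.068,-0.03,0,0,0,0.01, -0.086,-0.102,-0.04,0,0,0,0.01, -0.113,-0.136,-0.05,0,0,0,0.01, -0.142,-0.17,-0.05,0,0,0,0.01, -0.168,-0.202,-0.05,0,0,0,0.01, -0.185,-0.224,-0.05,0,0,0,0.01]'
python3 -m jog '[-0.013,-0.014,0,0,0,0,0.01, -0.019,-0.02,0,0,0,0,0.01, -0.019,-0.02,0,0,0,0,0.01, -0.019,-0.02,0,0,0,0,0.01, -0.019,-0.02,0,0,0,0,0.01, -0.019,-0.02,0,0,0,0,0.01, -0.019,-0.02,0,0,0,0,0.01, -0.019,-0.02,0,0,0,0,0.01]'
python3 -c "
from h import *
snap('wrist','w8'); print(arm.state()['eef_pos'],arm.state()['ee_rot'],arm.state()['opening'])
c=load('w8'); print([proj(c,[480+80*np.cos(t),291+80*np.sin(t),95]).round() for t in (0,1.57,3.14,4.71)])"
```

```text
t: 18.3
eef_pos: [430.6, 297.8, 221.2]
ee_rot: [-3.141, -0.001, -0.505]
wrist_force: [-0.0, 0.0, 0.9]
opening: 18.3
t: 19.1
eef_pos: [425.0, 321.8, 220.5]
ee_rot: [3.141, -0.001, -0.507]
wrist_force: [0.7, -0.4, 0.9]
opening: 18.2
[424.90645696 321.90872915 220.47399909] [ 3.14144588e+00 -7.04593705e-04 -5.07191709e-01] 18.388011094675573
[array([225.,  33.]), array([196., 177.]), array([321., 211.]), array([367.,  79.])]
```

View pics/w8.png

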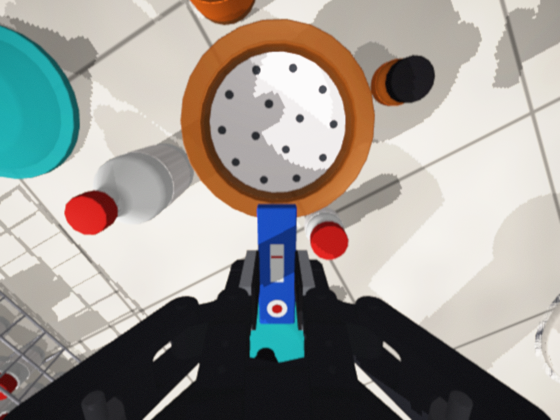

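Cassette 1 held level in the jaws (well at (277,309)); base open, flange circle centred near (278,119), plate clear.

```bash
cat > base.py <<'E'
from h import *
def circ(w):
    A=np.c_[2*w,np.ones(len(w))]; s=np.linalg.lstsq(A,(w**2).sum(1),rcond=None)[0]; return s[:2],np.sqrt(s[2]+s[:2]@s[:2])
def fitb(fn,z,seed=(480,291),r0=80):
    c=load(fn); g=cv2.GaussianBlur(c['color'],(3,3),0).astype(float); W=[]
    for t in np.linspace(0,2*np.pi,120):
        L=[proj(c,[seed[0]+r*np.cos(t),seed[1]+r*np.sin(t),z]) for r in np.arange(r0-7,r0+7.1,.5)]
        if any(not(2<p[0]<557 and 2<p[1]<200) for p in L): continue
        v=np.array([g[int(round(p[1])),int(round(p[0]))] for p in L]); d=np.abs(v[4:]-v[:-4]).sum(1)
        if d.max()>60: r=r0-7+.5*(d.argmax()+2); W.append([seed[0]+r*np.cos(t),seed[1]+r*np.sin(t)])
    W=np.array(W); s,r=circ(W)
    for _ in range(3):
        e=np.abs(np.hypot(*(W-s).T)-r); s,r=circ(W[e<=max(1,np.percentile(e,75))])
    return s,r,len(W)
E
python3 -c "
from base import *
print(fitb('w8',95)); print(fitb('w8',95,r0=63))
from cas import cas
cas('w8',220.5-20.8+7)"
```

```text
(array([480.9640923 , 290.38149921]), np.float64(78.5497945550921), 89)
(array([476.85447248, 291.90206225]), np.float64(60.32452457476054), 99)
cas px [276. 259.] world [426.  321.8] [20.2 69.8] line 150.9
```

```bash
python3 -c "
from h import *
print(go([489.8,308.5,130],-29.1))"
```

```text
(array([ 0.0632, -0.0198,  0.0905]), array([ 0.01, -0.04,  0.04]))
```

```bash
python3 -m jog '[0.015,-0.005,0.005,0,0,0,0.01, 0.04,-0.013,0.015,0,0,0,0.01, 0.058,-0.018,0.035,0,0,0,0.01, 0.063,-0.02,0.055,0,0,0,0.01, 0.063,-0.02,0.075,0,0,0,0.01, 0.063,-0.02,0.087,0,0,0,0.01, 0.063,-0.02,0.09,0,0,0,0.01, 0.063,-0.02,0.09,0,0,0,0.01]'
python3 -c "
from h import *
print(arm.state()['eef_pos'],go([489.8,308.5,83],-29.1))"
```

```text
t: 19.95
eef_pos: [489.5, 309.0, 130.5]
ee_rot: [3.141, -0.0, -0.507]
wrist_force: [0.7, 0.7, 0.1]
opening: 18.1
[489.49529582 309.04406317 130.5119274 ] (array([0.0005, 0.0003, 0.0475]), array([ 0.02, -0.03,  0.07]))
```

```bash
python3 -m jog '[0,0,0.01,0,0,0,0.01, 0,0,0.022,0,0,0,0.01, 0,0,0.034,0,0,0,0.01, 0,0,0.042,0,0,0,0.01, 0,0,0.045,0,0,0,0.01, 0,0,0.046,0,0,0,0.01, 0,0,0.047,0,0,0,0.01, 0,0,0.047,0,0,0,0.01]'
python3 -m jog '[0,0,0.001,0,0,0,0.01, 0,0,0.001,0,0,0,0.01, 0,0,0.001,0,0,0,0.01, 0,0,0.002,0,0,0,0.01, 0,0,0.002,0,0,0,0.01, 0,0,0.002,0,0,0,0.01, 0,0,0.002,0,0,0,0.01, 0,0,0.002,0,0,0,0.01]'
```

```text
t: 20.75
eef_pos: [490.0, 309.1, 83.9]
ee_rot: [-3.141, -0.001, -0.507]
wrist_force: [-0.4, -0.4, -0.1]
opening: 18.5
t: 21.55
eef_pos: [489.7, 309.0, 81.5]
ee_rot: [3.141, -0.001, -0.507]
wrist_force: [-0.5, -0.4, -0.6]
opening: 18.4
```

```bash
python3 -m jog '[0,0,0.0005,0,0,0,0.01, 0,0,0.0008,0,0,0,0.01, 0,0,0.0008,0,0,0,0.01, 0,0,0.0008,0,0,0,0.02, 0,0,0.0008,0,0,0,0.023, 0,0,0.0005,0,0,0,0.025, 0,0,0,0,0,0,0.028, 0,0,0,0,0,0,0.028]'
python3 -m jog '[0,0,-0.005,0,0,0,0.028, 0,0,-0.02,0,0,0,0.028, 0,0,-0.05,0,0,0,0.028, 0,0,-0.09,0,0,0,0.028, 0,0,-0.13,0,0,0,0.03, -0.02,0,-0.14,0,0,0,0.035, -0.05,0,-0.14,0,0,0,0.035, -0.07,0,-0.14,0,0,0,0.035]'
python3 -c "
from cas import *
snap('wrist','w9'); cas('w9',67); s=arm.state(); print(s['eef_pos'],go([612,-14,150],-31))"
```

```text
t: 22.35
eef_pos: [489.7, 309.0, 81.6]
ee_rot: [-3.142, -0.001, -0.507]
wrist_force: [0.8, -0.8, 0.0]
opening: 27.9
t: 23.15
eef_pos: [427.7, 343.9, 223.8]
ee_rot: [-3.139, -0.002, -0.507]
wrist_force: [-0.6, -0.7, -1.0]
opening: 35.0
cas px [278. 116.] world [489.4 309.3] [19.5 68.2] line 150.4
[425.30217949 345.07838786 223.19157087] (array([0.3371, 0.2241, 0.0727]), array([-0.08,  0.03,  2.08]))
```

View pics/w9.png

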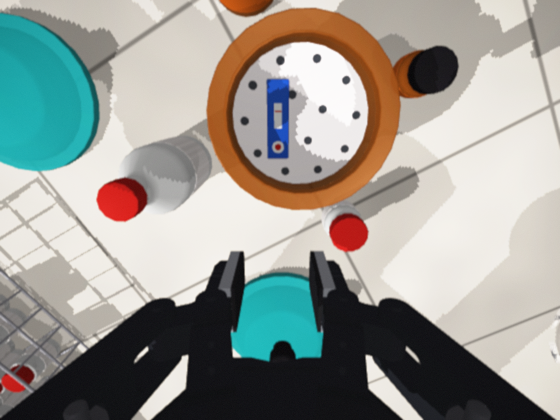

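Cassette 1 lies flat on the plate at px (278,118), well at (278,147) toward tool −x. On to cassette 2.

```bash
python3 -m jog '[0.01,0.007,0,0,0,0,0.035, 0.04,0.028,0,0,0,0,0.035, 0.078,0.056,0,0,0,0,0.035, 0.116,0.084,0.005,0,0,1,0.035, 0.155,0.112,0.01,0,0,2,0.035, 0.193,0.14,0.015,0,0,2,0.035, 0.23,0.166,0.02,0,0,2,0.035, 0.265,0.19,0.022,0,0,2,0.035]'
python3 -m jog '[0.03,0.02,0,0,0,0,0.035, 0.046,0.033,0.02,0,0,0,0.035, 0.046,0.033,0.05,0,0,0,0.035, 0.046,0.033,0.07,0,0,0,0.035, 0.046,0.033,0.08,0,0,0,0.035, 0.046,0.033,0.08,0,0,0,0.035, 0.046,0.033,0.08,0,0,0,0.035, 0.046,0.033,0.08,0,0,0,0.035]'
python3 -c "
from cas import *
snap('wrist','w10'); cas('w10',7); s=arm.state(); print(s['eef_pos'],s['ee_rot'],go([612,-14,35],-31))"
```

```text
t: 24.0
eef_pos: [568.8, 44.4, 199.9]
ee_rot: [3.141, -0.001, -0.544]
wrist_force: [0.2, 1.0, -0.6]
opening: 35.2
t: 24.8
eef_pos: [591.5, -4.1, 121.5]
ee_rot: [-3.141, -0.004, -0.542]
wrist_force: [0.8, -0.2, -0.1]
opening: 35.2
cas px [275. 179.] world [613.1 -15.3] [19.5 68.3] line 149.6
[591.37728735  -4.00286244 121.3889949 ] [-3.14083324 -0.00350237 -0.54147212] (array([ 0.0225, -0.002 ,  0.0865]), array([-0.04, -0.2 , -0.02]))
```

```bash
python3 -c "
from h import *
print(go([613,-15,35],-30.6))"
python3 -m jog '[0.006,0,0.005,0,0,0,0.035, 0.014,0,0.015,0,0,0,0.035, 0.021,-0.001,0.03,0,0,0,0.035, 0.024,-0.001,0.048,0,-0.2,0,0.035, 0.024,-0.001,0.065,0,-0.2,-0.4,0.035, 0.024,-0.001,0.08,0,-0.2,-0.4,0.035, 0.024,-0.001,0.086,0,-0.2,-0.4,0.035, 0.024,-0.001,0.086,0,-0.2,-0.4,0.035]'
python3 -c "
from cas import *
snap('wrist','w11'); cas('w11',7); s=arm.state(); print(s['eef_pos'],s['ee_rot'],go([613,-15,20.8],-30.6))"
```

```text
(array([ 0.0239, -0.0017,  0.0865]), array([-0.04, -0.2 , -0.42]))
t: 25.65
eef_pos: [610.5, -15.1, 32.3]
ee_rot: [3.141, 0.005, -0.535]
wrist_force: [0.8, 1.1, -0.1]
opening: 34.9
cas px [275. 250.] world [613.8 -15.5] [19.3 69.7] line 149.5
[611.24648937 -15.2156754   33.43244709] [ 3.14130292  0.00334661 -0.53462197] (array([ 0.0014, -0.0011,  0.0126]), array([ 0.02,  0.19, -0.03]))
```

```bash
python3 -m jog '[0.001,-0.001,0.004,0,0,0,0.035, 0.001,-0.001,0.008,0,0,0,0.035, 0.001,-0.001,0.011,0,0,0,0.035, 0.001,-0.001,0.013,0,0,0,0.035, 0.001,-0.001,0.013,0,0,0,0.035, 0.001,-0.001,0.013,0,0,0,0.035, 0.001,-0.001,0.013,0,0,0,0.035, 0.001,-0.001,0.013,0,0,0,0.035]' 40
```

```text
t: 26.5
eef_pos: [612.9, -15.0, 20.9]
ee_rot: [3.142, 0.003, -0.535]
wrist_force: [-0.6, -0.2, -0.2]
opening: 35.2
```

```bash
python3 -m jog '[0,0,0,0,0,0,0.03, 0,0,0,0,0,0,0.025, 0,0,0,0,0,0,0.015, 0,0,0,0,0,0,0.01, 0,0,0,0,0,0,0.01, 0,0,-0.003,0,0,0,0.01, 0,0,-0.015,0,0,0,0.01, 0,0,-0.04,0,0,0,0.01]' 40
python3 -m jog '[0,0,-0.04,0,0,-6,0.01, 0,0,-0.08,0,0,-13,0.01, 0,0,-0.11,0,0,-20,0.01, 0,0,-0.13,0,0,-28,0.01, 0,0,-0.15,0,0,-36,0.01, 0,0,-0.16,0,0,-44,0.01, 0,0,-0.16,0,0,-52,0.01, 0,0,-0.16,0,0,-60,0.01]'
python3 -c "
from cas import *
s=arm.state(); print(s['eef_pos'],s['ee_rot'],s['opening'],s['q'],go([540,248,220],149.5))"
```

```text
t: 27.3
eef_pos: [611.0, -14.6, 59.5]
ee_rot: [3.14, 0.007, -0.535]
wrist_force: [0.5, -0.6, 0.2]
opening: 18.2
t: 28.1
eef_pos: [613.5, -15.3, 222.4]
ee_rot: [-3.141, 0.0, 0.518]
wrist_force: [0.7, -0.1, 0.0]
opening: 18.5
[613.51503823 -15.27102597 222.37020647] [-3.14055917e+00  3.78981909e-05  5.18275304e-01] 18.486857386107747 [-2.21872301e-01  2.78326146e-01  1.51298625e+00  7.55712394e-04
  1.35100528e+00  8.30483709e-01] (array([ 0.0666, -0.2651,  0.0026]), array([-4.0000e-02, -6.0000e-02, -1.1981e+02]))
```

```bash
python3 -m jog '[0.003,-0.01,0,0,0,-8,0.01, 0.008,-0.03,0,0,0,-16,0.01, 0.014,-0.055,0,0,0,-24,0.01, 0.02,-0.08,0,0,0,-32,0.01, 0.026,-0.105,0,0,0,-40,0.01, 0.032,-0.13,0,0,0,-48,0.01, 0.038,-0.155,0,0,0,-56,0.01, 0.044,-0.18,0,0,0,-64,0.01]'
python3 -c "
from cas import *
s=arm.state(); print(s['eef_pos'],s['ee_rot'],s['opening'],go([533,261,220],150.9))"
```

```text
t: 28.9
eef_pos: [562.9, 164.2, 222.0]
ee_rot: [-3.14, -0.002, 1.635]
wrist_force: [0.2, -0.3, 0.0]
opening: 18.5
[562.91197824 164.21156424 222.00507998] [-3.14001096e+00 -1.51094222e-03  1.63520678e+00] 18.4926230661598 (array([ 0.0985, -0.0236,  0.0022]), array([-4.000e-02, -1.200e-01, -5.721e+01]))
```

```bash
python3 -m jog '[0.02,-0.005,0,0,0,-8,0.01, 0.04,-0.01,0,0,0,-16,0.01, 0.06,-0.015,0,0,0,-24,0.01, 0.08,-0.02,0,0,0,-32,0.01, 0.092,-0.024,0,0,0,-40,0.01, 0.095,-0.024,0,0,0,-48,0.01, 0.095,-0.024,0,0,0,-55,0.01, 0.095,-0.024,0,0,0,-56.5,0.01]'
python3 -m jog '[0,0,0,0,0,0,0.01, 0,0,0,0,0,0,0.01, 0,0,0,0,0,0,0.01, 0,0,0,0,0,0,0.01, 0,0,0,0,0,0,0.01, 0,0,0,0,0,0,0.01, 0,0,0,0,0,0,0.01, 0,0,0,0,0,0,0.01]'
python3 -c "
from cas import *
from base import fitb
snap('wrist','w12'); s=arm.state(); print(s['eef_pos'],s['ee_rot'],s['opening']); print('held');cas('w12',s['eef_pos'][2]-13.9);print('on plate'); cas('w12',67); print(fitb('w12',95,(481,290.5)))"
```

```text
t: 29.7
eef_pos: [533.7, 256.9, 222.0]
ee_rot: [3.141, -0.002, 2.618]
wrist_force: [0.1, 0.1, 0.3]
opening: 18.3
t: 30.5
eef_pos: [533.8, 256.6, 221.2]
ee_rot: [-3.141, -0.003, 2.615]
wrist_force: [0.7, -0.9, -0.5]
opening: 18.5
[533.82436443 256.6399181  221.28390272] [-3.14149210e+00 -2.79690200e-03  2.61551113e+00] 18.55076955758257
held
cas px [302. 127.] world [476.2 303.6] [ 9.4 33.8] line 150.7
cas px [277. 262.] world [531.6 258.7] [19.6 68.7] line 149.9
on plate
cas px [302. 127.] world [488.9 309.3] [19.1 68.6] line 150.7
cas px [277. 262.] world [601.1 218.4] [ 39.8 139.4] line 149.9
(array([480.35120621, 290.62325699]), np.float64(78.42333438368884), 86)
```

```bash
python3 -c "
from h import *
for fn in('w8','w12'):
    c=load(fn); hsv=cv2.cvtColor(c['color'],cv2.COLOR_RGB2HSV); b=cv2.morphologyEx(cv2.inRange(hsv,(105,120,60),(130,255,255)),cv2.MORPH_CLOSE,np.ones((9,9)))
    n,l,st,ce=cv2.connectedComponentsWithStats(b); i=max((i for i in range(1,n) if ce[i][1]>200),key=lambda i:st[i,4]); print(fn,st[i])
    k=np.argwhere(l==i)[:,::-1].astype(np.float32); print(cv2.minAreaRect(k)); 
    y=np.arange(207,330,12); print([(int(r),*(np.where(l[r]==i)[0][[0,-1]].tolist() if (l[r]==i).any() else [])) for r in y])
    print('view origin',-c['view'][:3,:3].T@c['view'][:3,3])
"
```

```text
w8 [ 257  205   40  119 3529]
((276.5, 264.0), (118.0, 39.0), 90.0)
[(207, 258, 295), (219, 258, 295), (231, 258, 295), (243, 258, 295), (255, 259, 294), (267, 259, 294), (279, 259, 294), (291, 259, 294), (303, 259, 294), (315, 260, 293), (327,)]
view origin [495.8373095  283.14632076 343.05082698]
w12 [ 257  204   40  118 3466]
((276.5, 262.5), (117.0, 39.0), 90.0)
[(207, 257, 296), (219, 258, 296), (231, 258, 296), (243, 258, 295), (255, 258, 294), (267, 259, 294), (279, 259, 294), (291, 259, 294), (303, 260, 294), (315, 260, 293), (327,)]
view origin [463.93054552 297.9851171  343.99197789]
```

```bash
python3 -c "
from h import *
print(go([471.4,273.4,130],150.9))"
```

```text
(array([ 0.0621, -0.0168,  0.0915]), array([-0.  , -0.16, -1.04]))
```

```bash
python3 -m jog '[0.015,-0.004,0.005,0,0,-0.5,0.01, 0.04,-0.011,0.015,0,-0.2,-1,0.01, 0.057,-0.015,0.035,0,-0.2,-1,0.01, 0.062,-0.017,0.055,0,-0.2,-1,0.01, 0.062,-0.017,0.075,0,-0.2,-1,0.01, 0.062,-0.017,0.087,0,-0.2,-1,0.01, 0.062,-0.017,0.091,0,-0.2,-1,0.01, 0.062,-0.017,0.091,0,-0.2,-1,0.01]'
python3 -m jog '[0,0,0,0,0,0,0.01, 0,0,0,0,0,0,0.01, 0,0,0,0,0,0,0.01, 0,0,0,0,0,0,0.01, 0,0,0,0,0,0,0.01, 0,0,0,0,0,0,0.01, 0,0,0,0,0,0,0.01, 0,0,0,0,0,0,0.01]'
python3 -c "
from h import *
s=arm.state(); print(s['eef_pos'],s['ee_rot'],go([471.4,273.4,83],150.9))"
```

```text
t: 31.35
eef_pos: [471.5, 273.1, 130.3]
ee_rot: [-3.141, 0.0, 2.633]
wrist_force: [-0.8, 0.4, 0.4]
opening: 18.3
t: 32.15
eef_pos: [471.5, 273.2, 130.4]
ee_rot: [-3.142, 0.001, 2.633]
wrist_force: [-0.8, -1.0, 0.3]
opening: 18.1
[471.45415163 273.18812423 130.42500979] [-3.14151362e+00  6.74472786e-04  2.63299612e+00] (array([0.0002, 0.0002, 0.0474]), array([-0.  ,  0.04, -0.04]))
```

```bash
python3 -m jog '[0,0,0.01,0,0,0,0.01, 0,0,0.022,0,0,0,0.01, 0,0,0.034,0,0,0,0.01, 0,0,0.042,0,0,0,0.01, 0,0,0.045,0,0,0,0.01, 0,0,0.046,0,0,0,0.01, 0,0,0.047,0,0,0,0.01, 0,0,0.047,0,0,0,0.01]'
python3 -m jog '[0,0,0.001,0,0,0,0.01, 0,0,0.001,0,0,0,0.01, 0,0,0.001,0,0,0,0.01, 0,0,0.002,0,0,0,0.01, 0,0,0.0025,0,0,0,0.01, 0,0,0.0025,0,0,0,0.01, 0,0,0.0025,0,0,0,0.01, 0,0,0.0025,0,0,0,0.01]'
```

```text
t: 32.95
eef_pos: [471.8, 273.3, 83.8]
ee_rot: [3.141, 0.001, 2.633]
wrist_force: [-0.3, 0.1, -0.2]
opening: 18.8
t: 33.75
eef_pos: [471.5, 273.2, 80.9]
ee_rot: [-3.142, 0.001, 2.633]
wrist_force: [-0.8, -0.4, 1.7]
opening: 18.5
```

Now at plate height; release, retract, and step back to look.

```bash
python3 -m jog '[0,0,0,0,0,0,0.01, 0,0,0,0,0,0,0.02, 0,0,0,0,0,0,0.022, 0,0,0,0,0,0,0.024, 0,0,0,0,0,0,0.025, 0,0,0,0,0,0,0.025, 0,0,0,0,0,0,0.025, 0,0,0,0,0,0,0.025]'
python3 -m jog '[0,0,-0.005,0,0,0,0.025, 0,0,-0.02,0,0,0,0.025, 0,0,-0.05,0,0,0,0.025, 0,0,-0.09,0,0,0,0.025, 0,0,-0.13,0,0,0,0.03, -0.02,0,-0.14,0,0,0,0.035, -0.05,0,-0.14,0,0,0,0.035, -0.06,0,-0.14,0,0,0,0.035]'
python3 -m jog '[0,0,0,0,0,0,0.035, 0,0,0,0,0,0,0.035, 0,0,0,0,0,0,0.035, 0,0,0,0,0,0,0.035, 0,0,0,0,0,0,0.035, 0,0,0,0,0,0,0.035, 0,0,0,0,0,0,0.035, 0,0,0,0,0,0,0.035]'
python3 -c "
from cas import *
from base import fitb
snap('wrist','w13'); cas('w13',67); print(fitb('w13',95,(481,290.5)),arm.state()['eef_pos'])
snap('scene','sc3');snap('side','s3')
f=lambda n,s,z:cv2.resize(cv2.imread(f'pics/{n}.png')[s],z)
cv2.imwrite('pics/v3.png',np.vstack([np.hstack([f('w13',np.s_[:,:],(400,300)),f('sc3',np.s_[170:305,100:280],(400,300))]),np.hstack([f('s3',np.s_[130:340,180:460],(400,300)),f('sc3',np.s_[170:305,280:460],(400,300))])]))"
```

```text
t: 34.55
eef_pos: [471.5, 273.2, 80.9]
ee_rot: [-3.142, 0.001, 2.633]
wrist_force: [-0.3, 0.3, 0.1]
opening: 25.1
t: 35.35
eef_pos: [526.1, 243.0, 223.3]
ee_rot: [3.139, 0.004, 2.632]
wrist_force: [-0.4, -0.8, 0.2]
opening: 35.1
t: 36.15
eef_pos: [523.8, 244.1, 221.0]
ee_rot: [-3.142, 0.001, 2.633]
wrist_force: [0.5, -0.3, 0.3]
opening: 35.0
cas px [320. 129.] world [488.4 309.1] [20.  67.9] line 150.9
cas px [277. 131.] world [471.  274.3] [19.7 68.2] line 150.8
(array([480.31397781, 290.4907664 ]), np.float64(78.5437542693328), 85) [523.77211497 244.02665124 220.98291235]
```

View pics/v3.png

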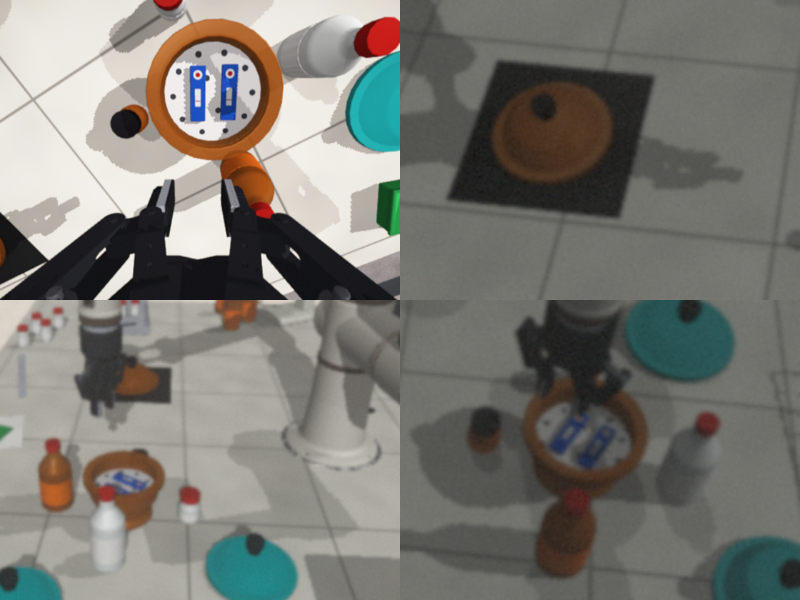

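The last picture shows both cassettes flat on the plate with windows up and both wells at the same end. The lid sits rim down in the middle of the mat, the base and bystanders have not moved, and the gripper is clear. Handing in.

```bash
python3 -c "
from cell import arm
print(arm.close_job(), arm.state()['t'])"
```

```text
the job is handed in; nothing more can be done
the job is handed in; nothing more can be done
```

The two cassettes are in the desiccator, the lid is off on the mat, and the job was handed in at about t = 36 s, well under the 72 s limit.

- **Opening the lid:** I pushed the lid 31 mm across its flange with closed fingertips on its rim. I then lifted it level by the knob and set it rim down near the middle of the mat, touching down with under 6 N. Its release point was about 1–3 mm from the mat centre I measured.
- **Placing the cassettes:** Both lie flat with windows up on the plate and both wells at the same end. Their centres are 39 mm apart, and they are parallel to about 0.1°.
- **Base and bystanders:** The base centre measured (480.3, 290.5) at the end, against about (480, 291) at the start. The four bottles and jars look unmoved in the last pictures; I did not re-measure their positions.

**Disagreement between checks:** the cassettes' ends appear about 1–1.7 mm out of level with each other along their length, while the camera calibration is only good to about 2 mm. I left them as they were rather than risk a nudge. No other check failed.

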